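# Take and lock the clear length on a racking beam

## Robot

A 6-joint arm with a two-finger parallel gripper is mounted at the origin on the work surface. World frame = base frame: x ahead of the robot, y to its left, z up, the work surface at z = 0. Lengths are in m, angles in rad, forces in N, time in s.
With the tool pointing down it reaches from about 0.25 to 0.775 m from the base axis. Payload 4 kg.
Tool frame: the origin (TCP) lies between the finger pads; the fingertips stand 17 mm ahead of it and the grasp point (between the pads) lies 2 mm behind it (arm.nose_length is the distance from the TCP to the fingertips, in m); z points along the fingers, y is the direction in which the jaws open and shut (so a half turn about z gives the same grasp; the last joint's range is limited). The gripper opens to 94 mm and grips with 3 to 60 N. Pads are 16 mm wide; open, the fingers measure 119 mm over their backs; the gripper's body (75 mm by 177 mm) begins 78 mm behind the grasp point.
Start: joints at [1.005, 0.087, 1.371, -0, 1.684, -0.103], TCP at [0.246, 0.492, 0.223] pointing down, gripper open.
Joint ranges: [-3.1, 3.1], [-0.76, 2.03], [0.27, 2.55], [-1.08, 4.22], [0.17, 2.65], [-2.57, 2.57]. Speed limits (rad/s): [2.79, 2.79, 3.14, 3.14, 3.14, 3.14].

## Interface

Orientations are given as a unit quaternion [x, y, z, w].
In Python, from workcell import arm, imaging, close_job gives the robot as it stands.
- The arm moves only by the shell command python3 -m handwheel 'ROWS' [FORCE]. ROWS is JSON, a list that holds one entry, the list of rows, each a list of 7 numbers: the gripper's target within -1 to 1 (fully open at 1, half-way at 0, shut at -1), then the shift along the tool's x, y, z in mm, then the turn, a rotation vector about the tool's x, y, z in degrees. A call has 1 to 10 rows; each row is the pose to reach, as a shift and turn from the pose commanded when the call began, along the tool's axes at that moment; what a row does not reach only later rows make up. A row lasts 1/10 s, in which the tool goes at most 50 mm and 8.59 degrees, less where a joint would pass 70% of its speed; a pose out of reach is approached as far as the arm can. A call with a gripper value outside its range is refused whole. The fingers move at their own pace and stop on an object; FORCE is the grip in N (left out, the last holds). Time passes only in rows, so rows that repeat a pose let the fingers close. It gives the time, the measured TCP pose, the force and the opening at its end, in the units of the state.
- arm.observe(): the state, without advancing time (a new reading comes with each control period).
- imaging.capture(name): name is "scene" or "top"; returns a dict with "img" (400x640x3 uint8, red, green, blue), "depth" (400x640 float32, m along the optical axis (not along the pixel's ray), 0 where there is no reading), "fovy" (degrees; the focal length in pixels is half the picture's height over the tangent of half this angle, whatever the lens; pixels are square), "cx", "cy" (the principal point, pixels), "D" ([k1, k2, p1, p2, k3] as OpenCV has them; the pictures are not rectified), "position" and "rotation" of the camera in the world. Camera axes: x right, y up, looking along -z (the intrinsics and any distortion apply to the point x, -y, -z); pixel columns grow to the right and rows downward; lengths in m; the calibration is good to about 2 mm. A picture is of the moment at which its call begins.
- close_job(): hands the job in, once; it reports no verdict.
The state is a dict: "clock": time; "joint_positions": joint angles; "dq": joint speeds; "effort": joint torques, N m; "position": TCP position; "ee_rot": TCP orientation; "force": force on the tool from outside, world axes, zero at the start; "wrist_torque": the same for the moment, N m; "gripper_width": opening from 0.0 (shut) to 1.0 (fully open).
Only numpy, scipy, OpenCV 4.12 (cv2) and the standard library are available. Lean on these libraries where they do the work, as an engineer would, in place of code of your own. Each camera call takes 0.05 s, during which the arm holds its last target. There are 200 camera calls.

## Task

Pick up the tape measure, catch its end hook over the open end of the beam and back the case away along the beam, against the pull of the blade, until the back of the case sits against the upright cleat. Keeping it there, press the case gently down on the beam until the brake foot under it has gone in and holds the blade, then let go, so that the tape stays stretched from the beam's end to the cleat. Leave the carton, the bolt and the washer alone.

Things in the scene. Friction and masses are not known exactly. Their poses are not given: they have to be found in the camera images.
- tape: Tape measure, upright black case 36 mm wide (own x), 100 mm long (y = -50 to 50), +y to the hook end. Origin: centre of the underside of the unpressed brake foot, on which it stands. Case spans z = 6 to 72 mm; grip its flat sides x = +-18 mm at y = 0, z = 45 mm with about 40 N. 0.3 to 0.5 kg. The blade leaves low at the +y end, z = 14 mm. Starts on the block, hook overhanging
- hook: Steel end hook of the blade, a leg 20 mm wide (x), 2 mm thick (y), reaching from 16 mm above to 15 mm below the tape's origin height. Axes as the tape's; its origin is that of the tape when the blade is in, and moves with the blade
- hook_in (a point): Low point of the hook's inner face (the face that looks to the case, own -y), 13 mm below the tape's origin height; 0.5 mm ahead of the case's front face when the blade is in
- blade (a joint): How far the blade is drawn out, m: 0 in, up to 0.097. Its spring pulls it in with 4 N at 0, rising to 5 N. Its underside is toothed every 3 mm: when the brake goes on, the blade may shift up to 1.5 mm to the next tooth
- foot (a joint): How far the rubber brake foot under the case is pressed in, m: 0 = standing out 6 mm, blade free; about 0.004 = brake on, blade held. It stays where pressed. The case's weight does not move it: it takes about 9 N in all on the foot (5 N or so by the robot); past 1 to 2 mm the teeth bite and it stiffens to some 20 N; at about 4.2 mm it comes up hard. It cannot be taken off again
- tape_back (a point): Middle of the flat back face of the case: 50 mm behind the origin (own y = -50), 25 mm above it
- beam: Red steel racking beam, fixed on the bench, 60 mm wide (own x), 300 mm long (own y), 40 mm high; origin at the centre of its underside. Open end at own +y; a connector plate 75 mm high closes its -y end
- beam_end (a point): Middle of the top edge of the beam's open end (own y = +150 mm, top, z = 40 mm). Axes as the beam's
- cleat: Steel angle cleat bolted to the top of the beam, somewhere near its middle: upright plate 56 mm wide, 45 mm high, 6 mm thick; origin at the foot of the face that looks to the open end (own +y). Its bolted leg runs the other way. Axes as the beam's
- cleat_face (a point): Point on the cleat's face that looks to the beam's open end, 25 mm above the beam top
- block: Wooden block, fixed, 46 x 86 x 40 mm high; origin at the centre of its underside. The tape stands on it at the start
- carton: Bystander: cardboard carton 65 x 85 x 50 mm; origin at the centre of its underside
- bolt: Bystander: large hex bolt standing on its head, 80 mm tall, head 34 mm across; origin under the head
- washer: Bystander: flat steel washer 48 mm across, 6 mm thick; origin at the centre of its underside
Mind the look-alikes: they are no part of the job. Of the things like the tape, leave any that is blue, red or white; of the rest the larger one is meant.

How it is judged:
On the way, in this order (a step that is already met when the one before it is completed fails the run):
1. the hook is caught on the beam's open end and the blade is drawn out at least 15 mm by it, brake off (value of joint blade above 0.015 m and contact force between hook and beam above 1.5 N and z of hook_in in the frame of beam_end below -0.003 m and value of joint foot below 0.0015 m), for 0.2 s.
2. still hooked and brake off, the case's back sits against the cleat (y of tape_back in the frame of cleat below 0.002 m and z of tape_back in the frame of cleat below 0.043 m and contact force between hook and beam above 1.5 N and value of joint foot below 0.0015 m), for 0.1 s.
3. the brake is set while the hook is on the end and the case at the cleat (value of joint foot above 0.003 m and y of tape_back in the frame of cleat below 0.004 m and y of hook_in in the frame of beam_end below 0.004 m), for 0.2 s.
At the end, for the whole second after the job is handed in: The tape stands on the beam upright (within 3.5 degrees) and along it (within 4.5 degrees), at rest and released: hook over the open end with its inner face within 4 mm of it, back of the case within 4 mm of the cleat, brake foot pressed in more than 3 mm (all of step 3 and y of tape_back in the frame of cleat above -0.004 m and y of hook_in in the frame of beam_end above -0.004 m and z of hook_in in the frame of beam_end below -0.008 m and angle between the y axis of tape and the y axis of beam, either way round below 0.08 rad and angle between tape's own z axis and vertical below 0.06 rad and linear speed of tape below 0.01 m/s); the robot touches nothing.
It fails at once if the tape (case, foot or hook) is pressed on the beam with more than 40 N (contact force between tape and beam above 40 N).
It fails at once if the case is pushed against the cleat with more than 25 N (contact force between tape and cleat above 25 N).
It fails at once if the carton is moved more than 20 mm (distance of carton from where it was at the start of the episode above 0.02 m).
It fails at once if the bolt is moved more than 20 mm (distance of bolt from where it was at the start of the episode above 0.02 m).
It fails at once if the washer is moved more than 20 mm (distance of washer from where it was at the start of the episode above 0.02 m).
It also fails if it takes over 67 s, if anything falls off the work surface, if the arm or the gripper's body presses on something with over 40 N, if the wrist force passes 120 N, or if a joint passes its speed limit or range.

## Working session

There is one attempt and no reset: what is moved stays moved. The work goes in short steps, Python scripts to look and compute and a shell command to move; the robot and the scene stay as the last step left them, time stands still between calls to the robot, and variables do not carry over. Pictures are saved under pics/ and viewed, about 8 in all and at most 12, crops included, and the job is handed in when it is done.

```bash
mkdir -p pics; ls; cat > h.py <<'E'
import numpy as np, cv2
from workcell import arm, imaging
def cap(n):
    c=imaging.capture(n); H,W=c["img"].shape[:2]
    f=H/2/np.tan(np.radians(c["fovy"])/2)
    c["K"]=np.array([[f,0,c["cx"]],[0,f,c["cy"]],[0,0,1.]]); c["D"]=np.array(c["D"],float)
    c["R"]=np.array(c["rotation"],float).reshape(3,3) if np.size(c["rotation"])==9 else None
    if c["R"] is None:
        from scipy.spatial.transform import Rotation as Ro
        c["R"]=Ro.from_quat(c["rotation"]).as_matrix()
    c["p"]=np.array(c["position"],float)
    return c
def cloud(c):
    H,W=c["depth"].shape
    u,v=np.meshgrid(np.arange(W),np.arange(H))
    n=cv2.undistortPoints(np.stack([u,v],-1).reshape(-1,1,2).astype(np.float64),c["K"],c["D"]).reshape(H,W,2)
    d=c["depth"].astype(float)
    P=np.stack([n[...,0]*d,-n[...,1]*d,-d],-1)@c["R"].T+c["p"]
    P[d==0]=np.nan
    return P
def save(c,name,roi=None,s=1):
    im=c["img"]
    if roi: im=im[roi[1]:roi[3],roi[0]:roi[2]]
    cv2.imwrite("pics/"+name,cv2.resize(im[...,::-1],None,fx=s,fy=s,interpolation=cv2.INTER_CUBIC))
E
python3 - <<'E'
from h import *
for n in("top","scene"):
    c=cap(n); save(c,n+"1.png"); print(n,c["p"],c["R"].round(3).tolist(),c["K"][0],c["D"])
    np.savez(n+"1.npz",P=cloud(c),img=c["img"])
print(arm.observe())
E
```

```text
pics
top [ 0.41689497 -0.08436301  1.30847239] [[0.015, 0.992, -0.123], [-1.0, 0.013, -0.015], [-0.013, 0.123, 0.992]] [493.33246319   0.         320.34775588] [-0.0051615  0.         0.         0.         0.       ]
scene [0.97731929 0.17544631 0.80279629] [[-0.491, -0.726, 0.483], [0.871, -0.416, 0.26], [0.013, 0.548, 0.836]] [392.67049351   0.         324.08088223] [-0.06513938  0.          0.          0.          0.        ]
{'clock': 0.1, 'joint_positions': array([ 1.00490821e+00,  8.78745215e-02,  1.37206129e+00,  4.24751145e-06,
        1.68364957e+00, -1.03074565e-01]), 'dq': array([ 0.00073827, -0.0033037 , -0.00304541, -0.00089029,  0.00118663,
       -0.00033794]), 'effort': array([ 2.20519883e-03, -3.41250372e+01, -3.03302193e+01,  7.19852024e-02,
        3.04593996e-02, -9.92162973e-05]), 'position': array([0.24529702, 0.4917505 , 0.22144604]), 'ee_rot': array([ 2.29346681e-01,  9.73344290e-01, -9.40453586e-04, -3.29079266e-04]), 'force': array([ 0.85130295,  0.22385768, -0.15972581]), 'wrist_torque': array([-0.02667747, -0.06337442, -0.02421583]), 'gripper_width': 0.9997717612402622}
```

View pics/top1.png

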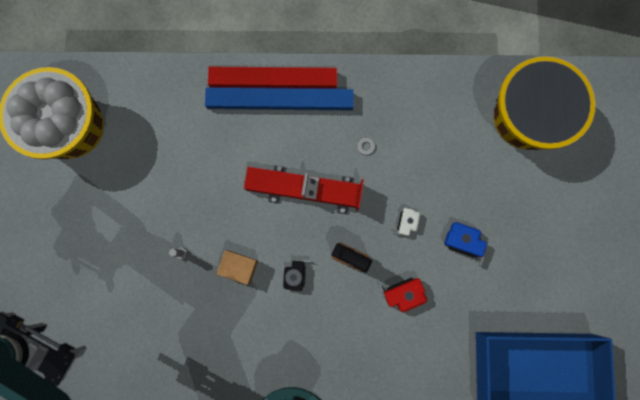

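View pics/scene1.png

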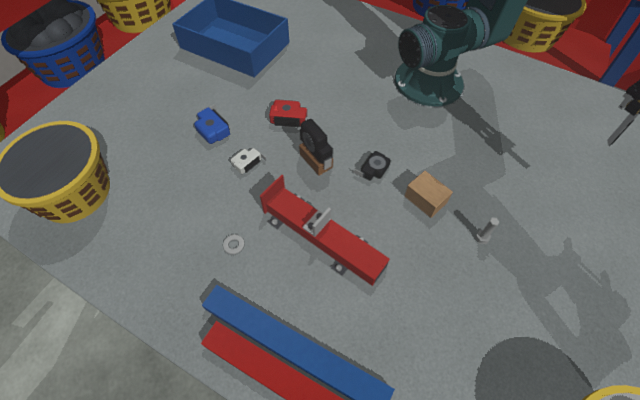

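The top view shows the tape on its block at (352,257), with a smaller black look-alike lying at (295,276). The red beam runs from (247,180) to (361,192), with the plate at the right end and the cleat at (311,187). I'll measure these now.

```bash
python3 - <<'E'
from h import *
for n in("top","scene"):
    d=np.load(n+"1.npz"); P=d["P"]; im=d["img"].astype(int); r,g,b=im[...,0],im[...,1],im[...,2]
    print(n,"bench z",np.nanmedian(P[150:250,400:600,2][P[150:250,400:600,2]<.02]) )
    x,y,z=P[...,0],P[...,1],P[...,2]
    near=(x>.2)&(x<.7)&(y<.3)&(y>-.35)
    def rect(m,l):
        k,lab,st,_=cv2.connectedComponentsWithStats(m.astype(np.uint8))
        for i in range(1,k):
            if st[i,4]<25: continue
            q=P[lab==i]; (c,s,a)=cv2.minAreaRect(q[:,:2].astype(np.float32)); print(l,st[i,:4],np.round(c,4),np.round(s,4),round(a,2),"z",np.percentile(q[:,2],[5,50,95]).round(4))
    rect((r>1.8*g)&(r>90)&(z>.033)&(z<.047)&near&(x>.35),"beamtop")
    rect((r>1.8*g)&(z>.06)&near,"plate")
    rect((z>.05)&(x>.4)&near&(r<1.5*g),"cleat?")
    rect((z>.085)&near&(r<80),"tape")
    rect((z>.03)&(z<.045)&near&(r<60),"black low")
    rect((z>.02)&(z<.09)&near&(r>1.2*b)&(r<1.8*g),"brownish")
c=cap("scene"); save(c,"s2.png",(180,80,420,300),3.2)
c=cap("top"); save(c,"t2.png",(220,140,440,310),3.5)
E
```

```text
top bench z -0.00042865665274360865
beamtop [244 167  60  31] [0.6277 0.0537] [0.1586 0.0602] 81.32 z [0.0352 0.0393 0.0436]
beamtop [316 178  45  28] [ 0.6037 -0.1108] [0.1091 0.06  ] 82.01 z [0.0356 0.0394 0.0434]
beamtop [387 279  38  13] [ 0.3663 -0.2852] [0.0303 0.0933] 0.93 z [0.0332 0.0359 0.0406]
plate [357 179   6  30] [ 0.5949 -0.1668] [0.0051 0.0738] 81.92 z [0.0645 0.0741 0.0787]
cleat? [302 173   6  24] [ 0.6161 -0.0258] [0.0065 0.0563] 81.54 z [0.0588 0.0825 0.0869]
cleat? [331 243  42  29] [ 0.4337 -0.1445] [0.1027 0.0366] 64.05 z [0.0821 0.109  0.1143]
cleat? [172 249   8   8] [0.4394 0.295 ] [0.018  0.0095] 0.64 z [0.0521 0.0744 0.0826]
cleat? [224 250  13   6] [0.4386 0.1613] [0.0308 0.0107] 75.25 z [0.0503 0.0513 0.055 ]
cleat? [220 255  30  13] [0.4232 0.1507] [0.0231 0.075 ] 11.77 z [0.0502 0.0512 0.0538]
cleat? [239 263  15   7] [0.4074 0.1197] [0.0362 0.0132] 79.91 z [0.0502 0.0514 0.0542]
tape [332 243  40  29] [ 0.4331 -0.1457] [0.0985 0.0366] 64.17 z [0.0864 0.1095 0.1144]
brownish [339 243  30  15] [ 0.453  -0.1523] [0.0822 0.0083] 66.25 z [0.0353 0.0405 0.
[... 511 characters left out ...]
4  45] [ 0.4356 -0.1416] [0.1025 0.0358] 64.66 z [0.0563 0.092  0.1134]
cleat? [408 180  41  28] [0.4136 0.1448] [0.0847 0.0492] 73.34 z [0.0501 0.0511 0.053 ]
cleat? [308 208  23  27] [ 0.6139 -0.0334] [0.029  0.0561] 80.44 z [0.0513 0.0702 0.0863]
cleat? [485 217  10  14] [0.4408 0.2963] [0.0071 0.0187] 88.89 z [0.0519 0.0716 0.0822]
tape [301 119  32  36] [ 0.4361 -0.1423] [0.0961 0.0336] 64.26 z [0.086  0.1086 0.1138]
black low [274 117  25   4] [ 0.3708 -0.2725] [0.0087 0.066 ] 23.56 z [0.0303 0.0332 0.0363]
brownish [299 143  25  29] [ 0.452  -0.1477] [0.0873 0.0148] 68.15 z [0.0218 0.0386 0.0423]
brownish [406 171  47  44] [0.4054 0.1478] [0.0868 0.0687] 72.07 z [0.0258 0.05   0.0526]
```

View pics/s2.png

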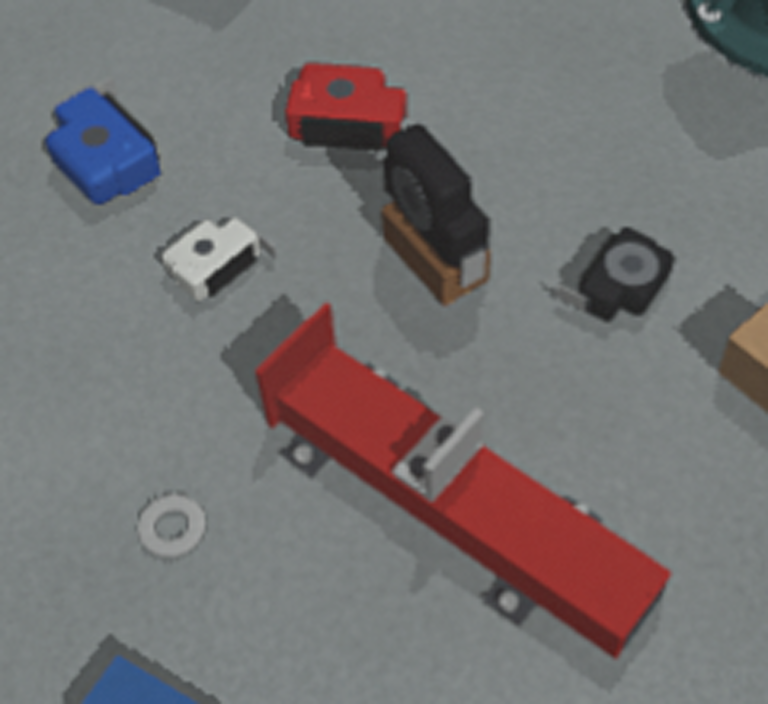

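View pics/t2.png

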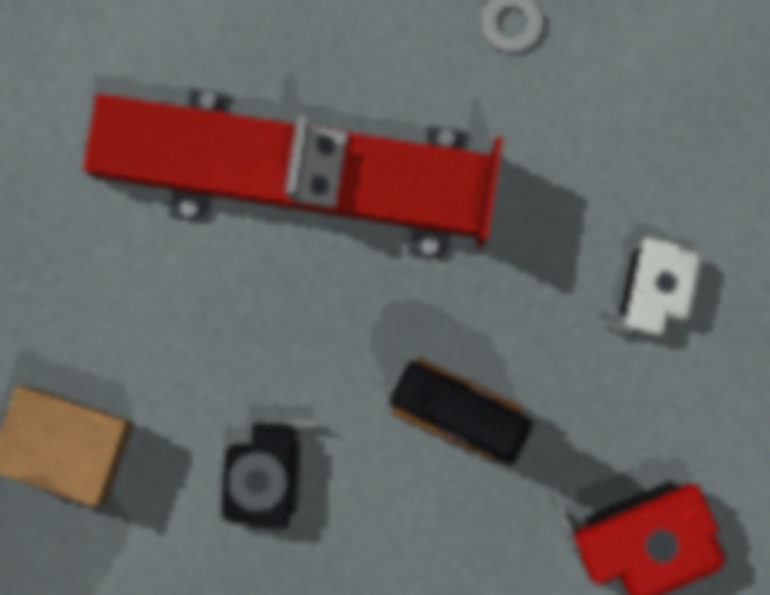

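The scene crop shows the silver hook at the lower right end of the case, which is the world +y end. Its plate end is at -y and its open end at +y, around (0.640, 0.131). The sizes check: tape 103x36 mm at z 0.112, beam 60 mm wide at 0.04. Next I'll compute the move to above the tape.

```bash
cat >> h.py <<'E'
from scipy.spatial.transform import Rotation as Ro
def state():
    s=arm.observe(); R=Ro.from_quat(s["ee_rot"]).as_matrix()
    print("t",round(s["clock"],2),"pos",np.round(s["position"],4),"yaw_y",round(np.degrees(np.arctan2(R[1,1],R[0,1])),2),"tilt",np.round(R[:2,2],4),"F",np.round(s["force"],2),"w",round(s["gripper_width"],3),"j",np.round(s["joint_positions"],2))
    return s,R
def go(p,yaw):
    s,R=state(); a=np.radians(yaw)
    y=np.array([np.cos(a),np.sin(a),0]); z=np.array([0,0,-1.]); x=np.cross(y,z)
    Rt=np.stack([x,y,z],1)
    print("shift",(R.T@(np.array(p)-s["position"])*1000).round(1),"turn",np.degrees(Ro.from_matrix(R.T@Rt).as_rotvec()).round(2))
E
python3 -c "
from h import *
go([.4345,-.1432,.20],-25.7)"
```

```text
t 0.2 pos [0.2454 0.4919 0.2217] yaw_y 63.48 tilt [-0.0007 -0.0012] F [-0.21  0.53  0.26] w 1.002 j [ 1.    0.09  1.37 -0.    1.68 -0.1 ]
shift [-452.8 -483.8   22.3] turn [-7.000e-02  6.000e-02  8.918e+01]
```

```bash
python3 -m handwheel '[[[1,-30,-32,0,0,0,6],[1,-62,-66,0,0,0,12],[1,-94,-100,0,0,0,18.5],[1,-126,-134,0,0,0,25],[1,-158,-168,0,0,0,31],[1,-190,-202,0,0,0,37.5],[1,-222,-236,0,0,0,44],[1,-254,-270,0,0,0,50],[1,-286,-305,0,0,0,56],[1,-318,-340,0,0,0,63]]]'; python3 -c "
from h import *
go([.4345,-.1432,.20],-25.7)"
```

```text
clock: 1.2
position: [0.3783, 0.0441, 0.2226]
ee_rot: [0.706, 0.708, 0.0, 0.0]
force: [1.3, 1.3, -0.6]
gripper_width: 0.997
t 1.2 pos [0.3783 0.0441 0.2226] yaw_y 0.22 tilt [0.001  0.0002] F [ 1.33  1.27 -0.6 ] w 0.997 j [-0.03 -0.3   1.72  0.    1.72 -0.04]
shift [-187.6   55.5   22.6] turn [ 0.05 -0.03 25.92]
```

```bash
python3 -m handwheel '[[[1,-40,12,5,0,0,6],[1,-80,24,10,0,0,12],[1,-120,36,15,0,0,18],[1,-155,46,20,0,0,22],[1,-178,53,22,0,0,25],[1,-187.5,55.5,22.5,0,0,26],[1,-187.5,55.5,22.5,0,0,26],[1,-187.5,55.5,22.5,0,0,26]]]'; python3 - <<'E'
from h import *
state()
c=cap("scene"); save(c,"s3.png",(220,40,420,200),4)
P=cloud(c); x,y,z=P[...,0],P[...,1],P[...,2]; im=c["img"].astype(int)
# cleat +y face & beam end from scene view
d=np.array([np.cos(np.radians(81.6)),np.sin(np.radians(81.6))]); B=np.array([.640,.131])
q=P[(z>.05)&(z<.083)&(abs((x-.616))<.05)&(abs(y+.025)<.03)]
al=(q[:,:2]-B)@d; lat=(q[:,:2]-B)@np.array([d[1],-d[0]]); print("cleat along",np.percentile(al,[5,25,50,75,95]).round(4),"lat",lat.min().round(4),lat.max().round(4))
E
```

```text
clock: 2.0
position: [0.4353, -0.1402, 0.2001]
ee_rot: [0.845, 0.534, 0.0, -0.0]
force: [-0.7, -0.0, -0.1]
gripper_width: 1.005
t 2.0 pos [ 0.4353 -0.1402  0.2001] yaw_y -25.44 tilt [0.     0.0007] F [-0.7  -0.02 -0.13] w 1.005 j [-0.44 -0.12  1.62  0.    1.64  0.01]
cleat along [-0.178  -0.171  -0.1537 -0.1532 -0.1527] lat -0.0285 0.0275
```

View pics/s3.png

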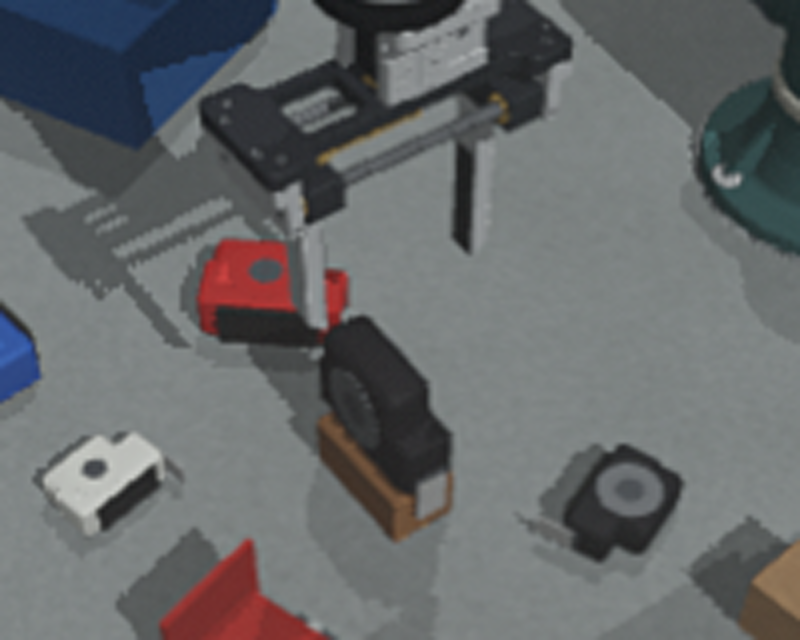

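The fingers straddle the tape in the s3 crop, with the hook face at (430,495) hanging over the block's front. Now I'll descend.

```bash
python3 -c "
from h import *
go([.4345,-.1432,.083],-25.7)"
```

```text
t 2.05 pos [ 0.4353 -0.14    0.2002] yaw_y -25.41 tilt [0.0004 0.0005] F [0.67 0.39 0.31] w 0.997 j [-0.44 -0.12  1.62  0.    1.64  0.01]
shift [ -3.3   0.7 117.2] turn [ 0.01 -0.04  0.29]
```

```bash
python3 -m handwheel '[[[1,-3.3,0.7,30,0,0,0],[1,-3.3,0.7,60,0,0,0],[1,-3.3,0.7,90,0,0,0],[1,-3.3,0.7,108,0,0,0],[1,-3.3,0.7,115,0,0,0],[1,-3.3,0.7,117,0,0,0],[1,-3.3,0.7,117,0,0,0],[1,-3.3,0.7,117,0,0,0]]]'; python3 -c "
from h import *
go([.4345,-.1432,.083],-25.7)"
```

```text
clock: 2.85
position: [0.4356, -0.1445, 0.0845]
ee_rot: [0.846, 0.534, 0.001, 0.001]
force: [-0.7, 0.3, -0.2]
gripper_width: 0.998
t 2.85 pos [ 0.4356 -0.1445  0.0845] yaw_y -25.49 tilt [ 0.0027 -0.0011] F [-0.73  0.27 -0.15] w 0.998 j [-0.44 -0.05  1.79  0.    1.4   0.  ]
shift [ 0.7 -1.6  1.5] turn [ 0.17 -0.01  0.21]
```

```bash
python3 -m handwheel '[[[-1,0.5,-1,1,0,0,0],[-1,0.5,-1,1,0,0,0],[-1,0.5,-1,1,0,0,0],[-1,0.5,-1,1,0,0,0],[-1,0.5,-1,1,0,0,0],[-1,0.5,-1,1,0,0,0],[-1,0.5,-1,1,0,0,0],[-1,0.5,-1,1,0,0,0]]]' 40; python3 -c "
from h import *
state()"
```

```text
clock: 3.65
position: [0.4344, -0.1437, 0.0821]
ee_rot: [0.846, 0.533, 0.0, 0.001]
force: [2.0, -0.1, -0.8]
gripper_width: 0.383
t 3.65 pos [ 0.4344 -0.1437  0.0821] yaw_y -25.52 tilt [ 0.0013 -0.0004] F [ 1.97 -0.1  -0.79] w 0.383 j [-0.44 -0.05  1.79  0.    1.4   0.  ]
```

Grip opening reads 36 mm, which is right. Lift.

```bash
python3 -m handwheel '[[[-1,0,0,-3,0,0,0],[-1,0,0,-10,0,0,0],[-1,0,0,-30,0,0,0],[-1,0,0,-60,0,0,0],[-1,0,0,-85,0,0,0],[-1,0,0,-97,0,0,0],[-1,0,0,-100,0,0,0],[-1,0,0,-100,0,0,0],[-1,0,0,-100,0,0,0]]]'; python3 - <<'E'
from h import *
go([.6335,.0865,.19],-8.4)
c=cap("scene"); save(c,"s4.png",(220,40,420,200),4)
E
```

```text
clock: 4.55
position: [0.4331, -0.1431, 0.1802]
ee_rot: [0.846, 0.533, -0.001, -0.001]
force: [-0.9, 0.2, -4.6]
gripper_width: 0.383
t 4.55 pos [ 0.4331 -0.1431  0.1802] yaw_y -25.52 tilt [-0.003   0.0015] F [-0.88  0.23 -4.6 ] w 0.383 j [-0.44 -0.11  1.65  0.    1.61  0.  ]
shift [293.5  82.  -10.1] turn [ -0.19  -0.03 -17.12]
```

View pics/s4.png

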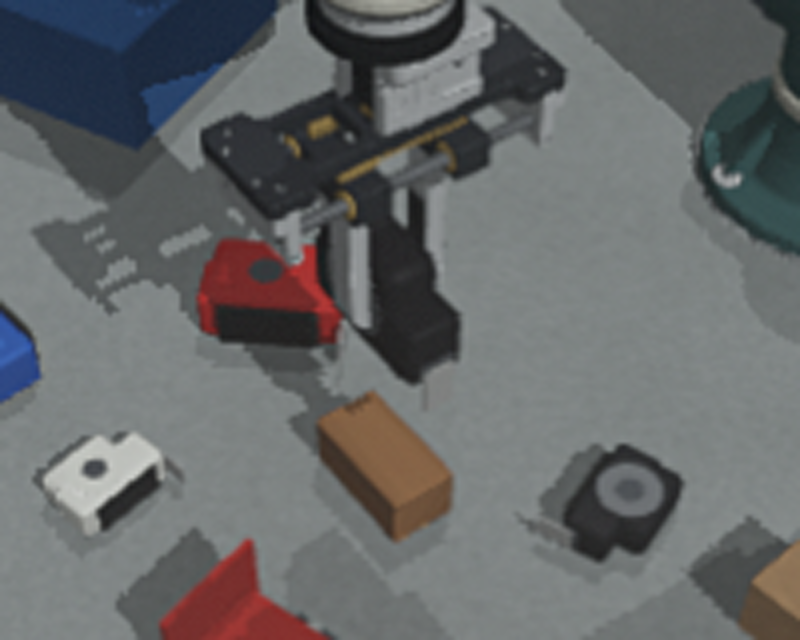

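The tape is held level and clear of the block, with the hook at (437,385) in s4. Moving above the beam end.

```bash
python3 -c "
from h import *
go([.6338,.0890,.18],-8.4)"
```

```text
t 4.6 pos [ 0.433  -0.1431  0.1801] yaw_y -25.52 tilt [-0.0031  0.0016] F [ 0.09 -0.57 -4.2 ] w 0.382 j [-0.44 -0.11  1.65  0.    1.61  0.  ]
shift [ 2.959e+02  8.120e+01 -1.000e-01] turn [ -0.2   -0.03 -17.12]
```

```bash
python3 -m handwheel '[[[-1,15,4,0,0,0,-1],[-1,45,12,0,0,0,-3],[-1,85,23,0,0,0,-5],[-1,125,34,0,0,0,-7],[-1,165,45,0,0,0,-9.5],[-1,205,56,0,0,0,-12],[-1,240,66,0,0,0,-14],[-1,270,74,0,0,0,-15.5],[-1,289,79,0,0,0,-16.7],[-1,295.9,81.2,0,-0.2,0,-17.1]]]';python3 -m handwheel '[[[-1,0,0,0,0,0,0],[-1,0,0,0,0,0,0],[-1,0,0,0,0,0,0],[-1,0,0,0,0,0,0]]]';  python3 - <<'E'
from h import *
s,R=state()
go([.6338,.0890,.12],-8.4)
d=np.array([.1461,.9893]); B=np.array([.640,.131]); n=np.array([d[1],-d[0]])
for k in("scene","top"):
    c=cap(k); P=cloud(c); im=c["img"].astype(int); v=im.max(2)
    q=P.reshape(-1,3); m=(v.reshape(-1)<60)&(abs(q[:,2]-.175)<.05)
    rel=q[:,:2]-s["position"][:2]; a=rel@d; l=rel@n
    m&=(abs(a)<.08)&(abs(l)<.03)&(q[:,2]<s["position"][2]+.027)&(q[:,2]>s["position"][2]-.05)
    if m.sum()>5: print(k,m.sum(),"along",np.percentile(a[m],[1,5,50,95,99]).round(4),"lat",np.percentile(l[m],[2,98]).round(4),"z",np.percentile(q[m,2],[2,98]).round(4))
    save(c,"%s5.png"%k,(300,130,460,250) if k=="scene" else (190,120,350,240),5)
E
```

```text
clock: 5.6
position: [0.6349, 0.0903, 0.1794]
ee_rot: [0.756, 0.654, -0.0, 0.0]
force: [-1.1, -0.6, -3.5]
gripper_width: 0.379
clock: 6.0
position: [0.6343, 0.0876, 0.1823]
ee_rot: [0.758, 0.653, 0.001, 0.002]
force: [-0.6, 0.4, -3.0]
gripper_width: 0.384
t 6.0 pos [0.6343 0.0876 0.1823] yaw_y -8.49 tilt [ 0.0036 -0.0011] F [-0.6   0.44 -3.03] w 0.384 j [ 0.05  0.3   1.21 -0.    1.64  0.2 ]
t 6.0 pos [0.6343 0.0876 0.1823] yaw_y -8.49 tilt [ 0.0036 -0.0011] F [-0.6   0.44 -3.03] w 0.384 j [ 0.05  0.3   1.21 -0.    1.64  0.2 ]
shift [ 1.3 -0.9 62.3] turn [ 0.21  0.03 -0.09]
scene 476 along [0.0165 0.0194 0.0341 0.0488 0.0493] lat [-0.0139  0.0188] z [0.156  0.2085]
top 138 along [-0.0521 -0.0514 -0.0457 -0.0268 -0.0248] lat [-0.019  0.014] z [0.1694 0.2091]
```

View pics/scene5.png

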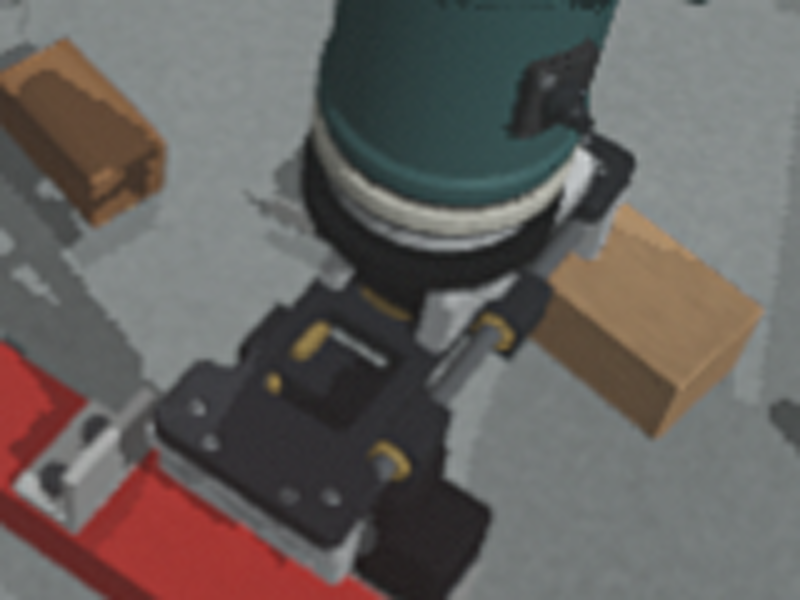

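```bash
python3 -m handwheel '[[[-1,1,-0.5,10,0,0,0],[-1,2,-0.9,30,0,0,0],[-1,2.5,-0.9,50,0,0,0],[-1,2.5,-0.9,68,0,0,0],[-1,2.5,-0.9,78,0,0,0],[-1,2.5,-0.9,82,0,0,0],[-1,2.5,-0.9,82,0,0,0],[-1,2.5,-0.9,82,0,0,0],[-1,2.5,-0.9,82,0,0,0]]]'; python3 - <<'E'
from h import *
s,R=state()
d=np.array([.1461,.9893]); B=np.array([.640,.131]); n=np.array([d[1],-d[0]])
c=cap("scene"); P=cloud(c); save(c,"s6.png",(340,180,440,300),5)
im=c["img"].astype(int); q=P.reshape(-1,3); col=im.reshape(-1,3)
a=(q[:,:2]-B)@d; l=(q[:,:2]-B)@n
m=(abs(a)<.03)&(abs(l)<.013)&(q[:,2]>.038)&(q[:,2]<.075)
grey=m&(col.max(1)-col.min(1)<25)&(col.max(1)>90)
print("grey hook",grey.sum(),np.percentile(a[grey],[5,50,95]).round(4) if grey.sum() else "",np.percentile(q[grey,2],[5,95]).round(4) if grey.sum() else "")
red=(col[:,0]>1.8*col[:,1])&(abs(l)<.025)&(a>-.05)&(a<.02)
t=red&(q[:,2]>.036); e=red&(q[:,2]<.033)
print("top edge max a",np.percentile(a[t],[95,99]).round(4),"end face",np.percentile(a[e],[10,50,90]).round(4) if e.sum() else 0,e.sum())
E
```

```text
clock: 7.0
position: [0.6352, 0.0912, 0.1015]
ee_rot: [0.757, 0.653, 0.002, 0.002]
force: [0.3, -0.7, -3.7]
gripper_width: 0.384
t 7.0 pos [0.6352 0.0912 0.1015] yaw_y -8.41 tilt [ 0.006  -0.0008] F [ 0.25 -0.7  -3.73] w 0.384 j [ 0.05  0.33  1.32 -0.    1.48  0.2 ]
grey hook 18 [0.0031 0.0107 0.011 ] [0.0432 0.0709]
top edge max a [0.0001 0.0014] end face [0.0015 0.0017 0.0021] 5
```

View pics/s6.png

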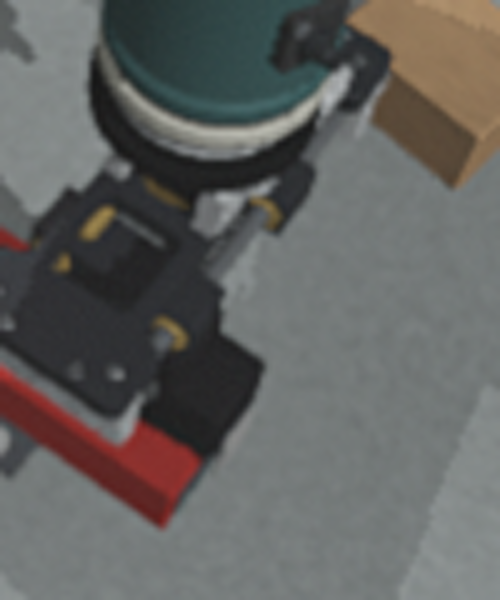

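s6 shows the case's front overhanging the beam's open end. The measured hook outer face is at +10.8 mm and the beam end at about +1 mm, so there is about 8 mm of clearance. Lowering to hook depth.

```bash
python3 -m handwheel '[[[-1,0,0,3,0,0,0],[-1,0,0,6,0,0,0],[-1,0,0,9,0,0,0],[-1,0,0,12,0,0,0],[-1,0,0,13,0,0,0],[-1,0,0,13,0,0,0],[-1,0,0,13,0,0,0]]]'; python3 -c "
from h import *
state()"
```

```text
clock: 7.75
position: [0.6345, 0.0911, 0.087]
ee_rot: [0.757, 0.653, 0.001, 0.001]
force: [1.1, -1.0, -3.0]
gripper_width: 0.379
t 7.75 pos [0.6345 0.0911 0.087 ] yaw_y -8.41 tilt [ 0.0034 -0.0009] F [ 1.13 -0.97 -3.01] w 0.379 j [ 0.05  0.34  1.34 -0.    1.46  0.2 ]
```

```bash
python3 -m handwheel '[[[-1,-4,0,0,0,0,0],[-1,-8,0,0,0,0,0],[-1,-12,0,0,0,0,0],[-1,-16,0,0,0,0,0],[-1,-20,0,0,0,0,0],[-1,-24,0,0,0,0,0],[-1,-28,0,0,0,0,0],[-1,-32,0,0,0,0,0],[-1,-32,0,0,0,0,0],[-1,-32,0,0,0,0,0]]]'; python3 - <<'E'
from h import *
state()
c=cap("scene"); save(c,"s7.png",(320,180,440,280),6)
E
```

```text
clock: 8.75
position: [0.6297, 0.0592, 0.0871]
ee_rot: [0.757, 0.653, 0.001, 0.001]
force: [0.5, 4.3, -3.8]
gripper_width: 0.382
t 8.75 pos [0.6297 0.0592 0.0871] yaw_y -8.43 tilt [ 0.0033 -0.0011] F [ 0.51  4.28 -3.79] w 0.382 j [ 0.    0.33  1.36 -0.    1.45  0.15]
```

View pics/s7.png

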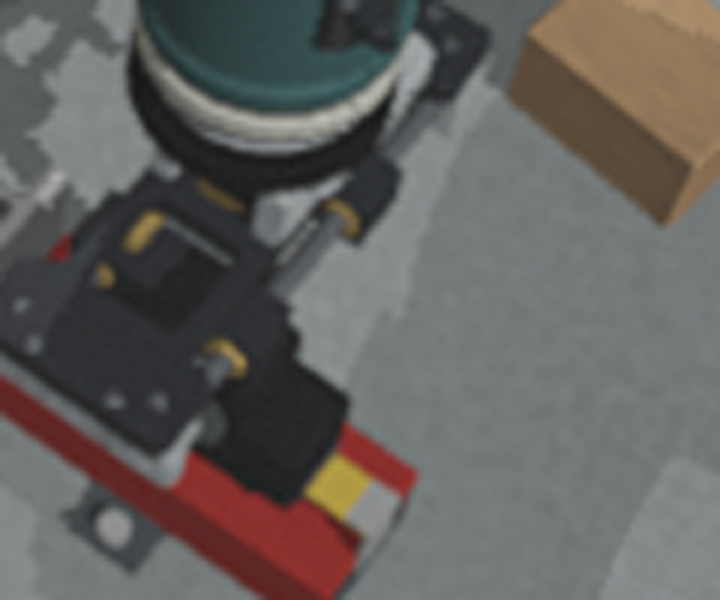

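In s7 the yellow blade is out at (340,485), the hook is on the beam end, and the pull is 4.3 N. Carrying on towards the cleat.

```bash
python3 -m handwheel '[[[-1,-4,0,0,0,0,0],[-1,-8,0,0,0,0,0],[-1,-12,0,0,0,0,0],[-1,-16,0,0,0,0,0],[-1,-20,0,0,0,0,0],[-1,-23,0,0,0,0,0],[-1,-24,0,0,0,0,0],[-1,-24,0,0,0,0,0],[-1,-24,0,0,0,0,0]]]'; python3 -m handwheel '[[[-1,-0.5,0,0,0,0,0],[-1,-1,0,0,0,0,0],[-1,-1.5,0,0,0,0,0],[-1,-1.5,0,0,0,0,0]]]'; python3 -m handwheel '[[[-1,-0.5,0,0,0,0,0],[-1,-1,0,0,0,0,0],[-1,-1,0,0,0,0,0]]]'
```

```text
clock: 9.7
position: [0.6262, 0.0356, 0.087]
ee_rot: [0.757, 0.653, 0.001, 0.001]
force: [0.3, 3.5, -3.1]
gripper_width: 0.381
clock: 10.1
position: [0.626, 0.0343, 0.087]
ee_rot: [0.757, 0.653, 0.001, 0.001]
force: [-1.3, 4.8, -2.8]
gripper_width: 0.381
clock: 10.4
position: [0.6258, 0.0332, 0.087]
ee_rot: [0.757, 0.653, 0.001, 0.001]
force: [-0.6, 4.1, -2.8]
gripper_width: 0.384
```

```bash
for i in 1; do python3 -m handwheel '[[[-1,-0.5,0,0,0,0,0],[-1,-1,0,0,0,0,0],[-1,-1,0,0,0,0,0]]]' | grep -E 'pos|force'; python3 -m handwheel '[[[-1,-0.5,0,0,0,0,0],[-1,-0.7,0,0,0,0,0],[-1,-0.7,0,0,0,0,0]]]'| grep -E 'pos|force'; done
```

```text
position: [0.6257, 0.0322, 0.087]
force: [-0.6, 4.4, -3.5]
position: [0.6256, 0.0315, 0.087]
force: [-0.4, 5.0, -2.6]
```

```bash
python3 -m handwheel '[[[-1,-0.5,0,0,0,0,0],[-1,-0.7,0,0,0,0,0],[-1,-0.7,0,0,0,0,0]]]'| grep -E 'pos|force';python3 -m handwheel '[[[-1,-0.5,0,0,0,0,0],[-1,-0.5,0,0,0,0,0],[-1,-0.5,0,0,0,0,0]]]'| grep -E 'pos|force'
```

```text
position: [0.6255, 0.0308, 0.087]
force: [-0.5, 4.6, -2.5]
position: [0.6254, 0.0303, 0.087]
force: [-1.0, 4.4, -2.7]
```

```bash
python3 -m handwheel '[[[-1,-0.5,0,0,0,0,0],[-1,-0.5,0,0,0,0,0],[-1,-0.5,0,0,0,0,0]]]'| grep -E 'pos|force'
```

```text
position: [0.6253, 0.0298, 0.087]
force: [-0.5, 4.1, -3.0]
```

```bash
python3 -m handwheel '[[[-1,-0.5,0,0,0,0,0],[-1,-0.7,0,0,0,0,0],[-1,-0.7,0,0,0,0,0]]]'| grep -E 'pos|force'
```

```text
position: [0.6253, 0.0292, 0.087]
force: [-1.1, 4.8, -3.3]
```

```bash
python3 -m handwheel '[[[-1,-0.5,0,0,0,0,0],[-1,-0.7,0,0,0,0,0],[-1,-0.7,0,0,0,0,0]]]'| grep -E 'pos|force'
```

```text
position: [0.6252, 0.0285, 0.087]
force: [-1.3, 3.6, -3.0]
```

```bash
python3 -m handwheel '[[[-1,-0.5,0,0,0,0,0],[-1,-0.7,0,0,0,0,0],[-1,-0.7,0,0,0,0,0]]]'| grep -E 'pos|force'; python3 - <<'E'
from h import *
d=np.array([.1461,.9893]); B=np.array([.640,.131]); n=np.array([d[1],-d[0]])
for k in ("top","scene"):
    c=cap(k); P=cloud(c); q=P.reshape(-1,3); col=c["img"].astype(int).reshape(-1,3)
    a=(q[:,:2]-B)@d; l=(q[:,:2]-B)@n
    dk=(col.max(1)<60)&(abs(l)<.03)&(q[:,2]>.06)&(q[:,2]<.116)&(a<-.03)&(a>-.2)
    gr=(col.max(1)>85)&(col.max(1)-col.min(1)<25)&(abs(l)<.03)&(q[:,2]>.06)&(q[:,2]<.09)&(a<-.13)&(a>-.2)
    for nm,m in(("case",dk),("cleat",gr)):
        if m.sum()>3: print(k,nm,m.sum(),np.percentile(a[m],[2,50,98]).round(4),np.percentile(q[m,2],[2,98]).round(3))
    if k=="top": save(c,"t8.png",(240,140,360,230),6)
E
```

```text
position: [0.6251, 0.0284, 0.087]
force: [-0.7, 6.7, -3.8]
top case 89 [-0.1546 -0.1482 -0.1392] [0.067 0.116]
top cleat 53 [-0.1618 -0.1589 -0.1559] [0.074 0.088]
scene case 397 [-0.0894 -0.0707 -0.0529] [0.062 0.115]
```

The advance stopped and the force went up, so the case has reached the cleat, and the camera agrees within about 1 mm. I'll add a little preload and let it settle.

```bash
python3 -m handwheel '[[[-1,-0.4,0,0,0,0,0],[-1,-0.6,0,0,0,0,0],[-1,-0.6,0,0,0,0,0],[-1,-0.6,0,0,0,0,0],[-1,-0.6,0,0,0,0,0]]]'| grep -E 'pos|force'
```

```text
position: [0.6251, 0.0284, 0.087]
force: [0.2, 7.7, -3.4]
```

```bash
python3 -m handwheel '[[[-1,0,0,1,0,0,0],[-1,0,0,2,0,0,0],[-1,0,0,3,0,0,0],[-1,0,0,3.5,0,0,0],[-1,0,0,3.5,0,0,0],[-1,0,0,3.5,0,0,0]]]'| grep -E 'pos|force'; python3 -m handwheel '[[[-1,0,0,0.5,0,0,0],[-1,0,0,1,0,0,0],[-1,0,0,1,0,0,0]]]'| grep -E 'pos|force'
```

```text
position: [0.626, 0.0283, 0.0849]
force: [-0.9, 6.4, -0.3]
position: [0.6262, 0.0282, 0.084]
force: [-1.1, 7.5, -0.2]
```

```bash
python3 -m handwheel '[[[-1,0,0,0.5,0,0,0],[-1,0,0,1,0,0,0],[-1,0,0,1,0,0,0]]]'| grep -E 'pos|force'
```

```text
position: [0.6264, 0.0282, 0.0832]
force: [0.4, 7.8, -0.1]
```

```bash
python3 -m handwheel '[[[-1,0,0,0.5,0,0,0],[-1,0,0,1,0,0,0],[-1,0,0,1,0,0,0]]]'| grep -E 'pos|force'
```

```text
position: [0.6266, 0.0282, 0.0824]
force: [-0.3, 6.9, 0.4]
```

```bash
python3 -m handwheel '[[[-1,0,0,0.5,0,0,0],[-1,0,0,1,0,0,0],[-1,0,0,1,0,0,0]]]'| grep -E 'pos|force'; python3 -c "
from h import *
state()"
```

```text
position: [0.6266, 0.0282, 0.0823]
force: [-0.6, 7.4, 1.8]
t 15.2 pos [0.6266 0.0282 0.0823] yaw_y -8.4 tilt [0.0081 0.0008] F [-0.63  7.35  1.85] w 0.382 j [-0.05  0.31  1.38  0.    1.43  0.1 ]
```

```bash
python3 -m handwheel '[[[-1,0,0,0.5,0,0,0],[-1,0,0,1,0,0,0],[-1,0,0,1,0,0,0]]]'| grep -E 'pos|force'; python3 -c "
from h import *
state()"
```

```text
position: [0.6266, 0.0282, 0.0822]
force: [-2.8, 6.3, 5.6]
t 15.5 pos [0.6266 0.0282 0.0822] yaw_y -8.4 tilt [0.0084 0.0007] F [-2.84  6.31  5.63] w 0.384 j [-0.05  0.31  1.38  0.    1.43  0.1 ]
```

The foot has touched at z = 0.0823. I'll keep pressing in 1 mm steps.

```bash
python3 -m handwheel '[[[-1,0,0,0.5,0,0,0],[-1,0,0,1,0,0,0],[-1,0,0,1,0,0,0]]]'| grep -E 'pos|force'
```

```text
position: [0.6266, 0.0283, 0.082]
force: [-3.4, 7.0, 8.3]
```

```bash
python3 -m handwheel '[[[-1,0,0,0.5,0,0,0],[-1,0,0,1,0,0,0],[-1,0,0,1,0,0,0]]]'| grep -E 'pos|force'
```

```text
position: [0.6266, 0.0282, 0.081]
force: [-4.5, 7.8, 8.8]
```

```bash
python3 -m handwheel '[[[-1,0,0,0.5,0,0,0],[-1,0,0,1,0,0,0],[-1,0,0,1,0,0,0]]]'| grep -E 'pos|force'
```

```text
position: [0.6266, 0.0282, 0.0806]
force: [-4.2, 7.2, 11.2]
```

```bash
python3 -m handwheel '[[[-1,0,0,0.5,0,0,0],[-1,0,0,1,0,0,0],[-1,0,0,1,0,0,0]]]'| grep -E 'pos|force'
```

```text
position: [0.6266, 0.0282, 0.0803]
force: [-5.4, 7.0, 14.8]
```

```bash
python3 -m handwheel '[[[-1,0,0,0.5,0,0,0],[-1,0,0,1,0,0,0],[-1,0,0,1,0,0,0]]]'| grep -E 'pos|force'
```

```text
position: [0.6267, 0.0282, 0.0801]
force: [-6.1, 7.1, 15.6]
```

```bash
python3 -m handwheel '[[[-1,0,0,0.5,0,0,0],[-1,0,0,1,0,0,0],[-1,0,0,1,0,0,0]]]'| grep -E 'pos|force'
```

```text
position: [0.6267, 0.0282, 0.0797]
force: [-7.7, 7.3, 17.8]
```

```bash
python3 -m handwheel '[[[-1,0,0,0.5,0,0,0],[-1,0,0,1,0,0,0],[-1,0,0,1,0,0,0]]]'| grep -E 'pos|force'; python3 -c "
from h import *
state()"
```

```text
position: [0.6268, 0.0281, 0.0793]
force: [-7.8, 6.1, 19.5]
t 17.6 pos [0.6268 0.0281 0.0793] yaw_y -8.44 tilt [0.0103 0.0007] F [-7.81  6.12 19.51] w 0.381 j [-0.05  0.32  1.39  0.    1.43  0.1 ]
```

```bash
python3 -m handwheel '[[[-1,0,-0.5,0.5,0,0,0],[-1,0,-1,1,0,0,0],[-1,0,-1,1,0,0,0]]]'| grep -E 'pos|force'
```

```text
position: [0.6268, 0.0281, 0.0792]
force: [-6.7, 5.9, 21.6]
```

```bash
python3 -m handwheel '[[[-1,0,-0.5,0.5,0,0,0],[-1,0,-1,1,0,0,0],[-1,0,-1,1,0,0,0]]]'| grep -E 'pos|force'; python3 -c "
from h import *
state()"
```

```text
position: [0.6267, 0.0281, 0.079]
force: [-5.7, 5.6, 21.9]
t 18.2 pos [0.6267 0.0281 0.079 ] yaw_y -8.44 tilt [0.0153 0.0002] F [-5.73  5.64 21.89] w 0.379 j [-0.05  0.31  1.39  0.    1.42  0.1 ]
```

```bash
python3 -m handwheel '[[[-1,0,0,0.5,0,0,0],[-1,0,0,1,0,0,0],[-1,0,0,1,0,0,0]]]'| grep -E 'pos|force'
```

```text
position: [0.6267, 0.028, 0.0785]
force: [-7.3, 5.9, 25.2]
```

```bash
python3 -m handwheel '[[[-1,0,0,0.5,0,0,0],[-1,0,0,1,0,0,0],[-1,0,0,1,0,0,0]]]'| grep -E 'pos|force'; python3 - <<'E'
from h import *
state()
c=cap("scene"); P=cloud(c); save(c,"s9.png",(300,170,420,270),6)
d=np.array([.1461,.9893]); B=np.array([.640,.131]); n=np.array([d[1],-d[0]])
q=P.reshape(-1,3); col=c["img"].astype(int).reshape(-1,3)
a=(q[:,:2]-B)@d; l=(q[:,:2]-B)@n
y=(col[:,0]>1.4*col[:,2])&(col[:,1]>.6*col[:,0])&(abs(l)<.015)&(a>-.06)&(a<.01)
b=(col.max(1)<60)&(abs(l)<.02)&(a>-.07)&(a<-.03)&(q[:,2]>.04)
print("blade",y.sum(),"z",np.median(q[y,2]).round(4),"beam top",np.median(q[(col[:,0]>2*col[:,1])&(abs(l)<.025)&(a>-.04)&(a<0)&(q[:,2]>.03),2]).round(4))
E
```

```text
position: [0.6268, 0.0279, 0.0783]
force: [-7.6, 5.4, 26.8]
t 18.8 pos [0.6268 0.0279 0.0783] yaw_y -8.45 tilt [ 0.0158 -0.0003] F [-7.59  5.45 26.79] w 0.381 j [-0.05  0.31  1.39  0.    1.42  0.1 ]
blade 210 z 0.0529 beam top 0.0402
```

View pics/s9.png

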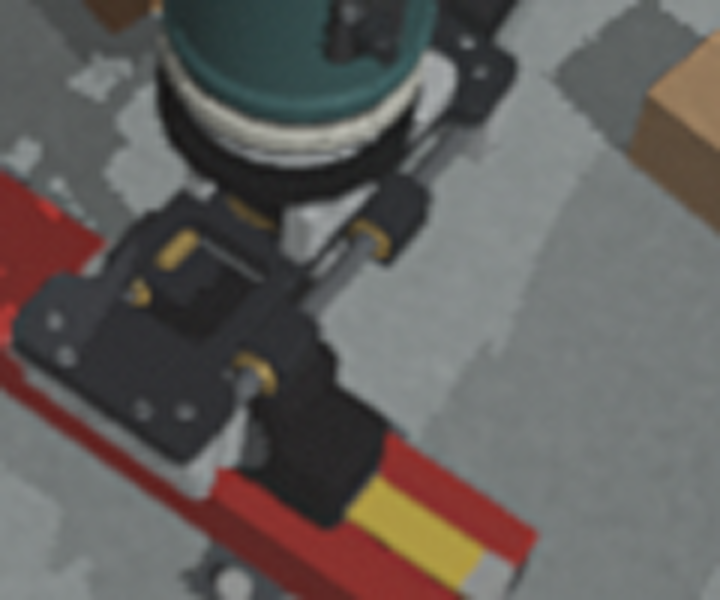

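```bash
python3 - <<'E'
from h import *
s,_=state()
d=np.array([.1461,.9893]); B=np.array([.640,.131]); n=np.array([d[1],-d[0]])
for k in("scene","top"):
    c=cap(k); P=cloud(c); col=c["img"].astype(int); a=(P[...,:2]-B)@d; l=(P[...,:2]-B)@n; z=P[...,2]
    r,g,b=col[...,0],col[...,1],col[...,2]
    y=((r>1.6*b)&(g>.65*r)&(abs(l)<.02)&(a>-.06)&(a<.01)).astype(np.uint8)
    red=((r>2*g)&(abs(l)<.028)&(a>-.13)&(a<0)).astype(np.uint8)
    blk=((col.max(2)<60)&(abs(l)<.025)&(a>-.18)&(a<-.03)&(z>.045)&(z<.117)).astype(np.uint8)
    gr=((abs(r-b)<25)&(r>90)&(abs(l)<.012)&(a>-.006)&(a<.012)&(z>.02)&(z<.07))
    for nm,m in(("blade",y),("red",red)):
        e=cv2.erode(m,np.ones((3,3),np.uint8))>0
        if e.sum(): print(k,nm,e.sum(),"z",np.percentile(z[e],[10,50,90]).round(4),"lat",l[m>0].mean().round(4))
    print(k,"hook",gr.sum(),np.percentile(a[gr],[5,50,95]).round(4) if gr.any() else "",np.percentile(z[gr],[5,50,95]).round(4) if gr.any() else "")
    e=blk>0
    if e.any():
        print(k,"case along",np.percentile(a[e],[2,98]).round(4),"z",np.percentile(z[e],[2,50,98]).round(4))
        f=e&(a<-.06)&(abs(l)<.014); print(" z by along:",[(round(t,3),int((e&(abs(a-t)<.004)).sum()),np.percentile(z[e&(abs(a-t)<.004)],[10,90]).round(4).tolist()) for t in np.arange(-.15,-.04,.012) if (e&(abs(a-t)<.004)).sum()>3])
E
```

```text
t 18.85 pos [0.6267 0.0279 0.0783] yaw_y -8.45 tilt [ 0.0158 -0.0002] F [-7.68  6.83 26.64] w 0.381 j [-0.05  0.31  1.39  0.    1.42  0.1 ]
scene blade 112 z [0.0513 0.0528 0.0539] lat 0.0008
scene red 326 z [0.0383 0.0403 0.042 ] lat 0.0123
scene hook 56 [-0.0053  0.0013  0.0034] [0.0296 0.0542 0.0568]
scene case along [-0.0895 -0.0531] z [0.0538 0.0839 0.1081]
 z by along: [(np.float64(-0.09), 20, [0.0535, 0.1057]), (np.float64(-0.078), 123, [0.0702, 0.1075]), (np.float64(-0.066), 81, [0.0642, 0.0853]), (np.float64(-0.054), 71, [0.0641, 0.0848])]
top blade 50 z [0.0495 0.0525 0.055 ] lat 0.0019
top red 66 z [0.036  0.0396 0.0424] lat -0.0188
top hook 0  
top case along [-0.1794 -0.1408] z [0.0493 0.0995 0.1102]
 z by along: [(np.float64(-0.15), 56, [0.0767, 0.1057]), (np.float64(-0.138), 8, [0.0883, 0.1077])]
```

```bash
python3 - <<'E'
from h import *
def prof(P,im,o,ang,tag):
    a=np.radians(ang); d=np.array([np.cos(a),np.sin(a)]); n=np.array([d[1],-d[0]])
    u=(P[...,:2]-o)@d; l=(P[...,:2]-o)@n; z=P[...,2]
    m=(im.max(2)<60)&(u>.028)&(u<.046)&(abs(l)<.014)&(z>.072)
    m=cv2.erode(m.astype(np.uint8),np.ones((3,3),np.uint8))>0
    print(tag,m.sum(),"shelf z",np.percentile(z[m],[10,25,50,75,90]).round(4))
for k in("scene","top"):
    D=np.load(k+"1.npz"); prof(D["P"],D["img"],np.array([.4345,-.1435]),64.4,k+" block")
    c=cap(k); prof(cloud(c),c["img"],np.array([.6250,.0295]),81.6,k+" now")
E
```

```text
scene block 40 shelf z [0.0857 0.086  0.0878 0.0885 0.089 ]
scene now 69 shelf z [0.0828 0.0836 0.0851 0.2565 0.258 ]
top block 40 shelf z [0.084  0.0851 0.0866 0.0877 0.0893]
top now 2 shelf z [0.4465 0.4468 0.4473 0.4478 0.4481]
```

```bash
python3 - <<'E'
from h import *
def prof(P,im,o,ang,tag):
    a=np.radians(ang); d=np.array([np.cos(a),np.sin(a)]); n=np.array([d[1],-d[0]])
    u=(P[...,:2]-o)@d; l=(P[...,:2]-o)@n; z=P[...,2]
    m=(im.max(2)<60)&(u>.03)&(u<.044)&(abs(l)<.012)&(z>.072)&(z<.1)
    m=cv2.erode(m.astype(np.uint8),np.ones((3,3),np.uint8))>0
    return m.sum(),z[m].mean(),np.median(z[m])
D=np.load("scene1.npz"); print(prof(D["P"],D["img"],np.array([.4345,-.1435]),64.4,""))
for i in range(5):
    c=cap("scene"); print(prof(cloud(c),c["img"],np.array([.6250,.0295]),81.6,""))
state()
E
```

```text
(np.int64(13), np.float64(0.08700673126375448), np.float64(0.08692818343252928))
(np.int64(29), np.float64(0.08432788809376078), np.float64(0.08432535857628054))
(np.int64(31), np.float64(0.0846459017753028), np.float64(0.08409201849012449))
(np.int64(30), np.float64(0.08425056037089296), np.float64(0.08429843503113987))
(np.int64(31), np.float64(0.08424253040377226), np.float64(0.0844184806003444))
(np.int64(31), np.float64(0.08438789667176777), np.float64(0.0843980938870248))
t 19.3 pos [0.6268 0.0279 0.0784] yaw_y -8.45 tilt [ 0.0158 -0.0002] F [-8.3   4.74 26.22] w 0.381 j [-0.05  0.31  1.39  0.    1.42  0.1 ]
```

```bash
python3 -m handwheel '[[[-1,0,0,0.4,0.3,0,0],[-1,0,0,0.8,0.6,0,0],[-1,0,0,0.8,0.6,0,0],[-1,0,0,0.8,0.6,0,0]]]'| grep -E 'pos|force'; python3 -c "
from h import *
for i in range(3): cap('scene'); state()"
```

```text
position: [0.6272, 0.0278, 0.0779]
force: [-7.5, 4.0, 26.3]
t 19.75 pos [0.6271 0.0277 0.0778] yaw_y -8.45 tilt [0.0064 0.001 ] F [-8.4   5.3  27.58] w 0.382 j [-0.05  0.32  1.39  0.    1.43  0.1 ]
t 19.8 pos [0.6272 0.0277 0.0778] yaw_y -8.45 tilt [0.0065 0.0011] F [-7.1   4.63 27.2 ] w 0.38 j [-0.05  0.32  1.39  0.    1.43  0.1 ]
t 19.85 pos [0.6272 0.0278 0.0778] yaw_y -8.45 tilt [0.0065 0.0011] F [-7.46  4.68 26.75] w 0.381 j [-0.05  0.32  1.39  0.    1.43  0.1 ]
```

```bash
cat >> h.py <<'E'
def shelf(N=5):
    d=np.array([.1461,.9893]); n=np.array([d[1],-d[0]]); v=[];w=[];B=np.array([.640,.131])
    for i in range(N):
        c=cap("scene"); P=cloud(c); im=c["img"].astype(int); u=(P[...,:2]-[.6250,.0295])@d; l=(P[...,:2]-[.6250,.0295])@n; z=P[...,2]
        m=(im.max(2)<60)&(u>.03)&(u<.044)&(abs(l)<.012)&(z>.072)&(z<.1)
        m=cv2.erode(m.astype(np.uint8),np.ones((3,3),np.uint8))>0; v.append(np.median(z[m]))
        y=((im[...,0]>1.6*im[...,2])&(im[...,1]>.65*im[...,0])&(abs(l)<.02)&(u>.045)&(u<.115)).astype(np.uint8)
        e=cv2.erode(y,np.ones((3,3),np.uint8))>0; w.append(z[e].mean())
    print("shelf",np.mean(v).round(5),"+-",np.std(v).round(5),"blade",np.mean(w).round(5),np.std(w).round(5))
E
python3 -c "
from h import *
shelf();state()"
```

```text
shelf 0.08388 +- 0.00039 blade 0.05262 0.00011
t 20.1 pos [0.6272 0.0277 0.0779] yaw_y -8.45 tilt [0.0066 0.001 ] F [-8.28  6.36 26.92] w 0.381 j [-0.05  0.32  1.39  0.    1.43  0.1 ]
```

```bash
python3 -m handwheel '[[[-1,0,-0.4,0.4,0.1,0,0],[-1,0,-0.8,0.8,0.3,0,0],[-1,0,-0.8,0.8,0.3,0,0],[-1,0,-0.8,0.8,0.3,0,0]]]'| grep -E 'pos|force'; python3 -c "
from h import *
shelf();state()"
```

```text
position: [0.6272, 0.0277, 0.0778]
force: [-7.8, 4.8, 28.2]
shelf 0.0838 +- 0.00014 blade 0.05253 0.0001
t 20.75 pos [0.6272 0.0277 0.0778] yaw_y -8.46 tilt [0.0038 0.0016] F [-7.69  4.65 28.47] w 0.384 j [-0.05  0.32  1.38  0.    1.43  0.1 ]
```

z no longer drops under added load (28 N), and it sits about 4.4 mm below touch, so the foot is at its stop. I'll unload gently before releasing.

```bash
python3 -m handwheel '[[[-1,0,0,-1,0,0,0],[-1,0,0,-2,0,0,0],[-1,0,0,-3,0,0,0],[-1,0,0,-3.5,0,0,0],[-1,0,0,-3.5,0,0,0]]]'| grep -E 'pos|force'
```

```text
position: [0.6273, 0.0278, 0.0778]
force: [-2.6, 4.8, 16.6]
```

```bash
python3 -m handwheel '[[[-1,0,0,-0.5,0,0,0],[-1,0,0,-1,0,0,0],[-1,0,0,-1.5,0,0,0],[-1,0,0,-1.5,0,0,0]]]'| grep -E 'pos|force';python3 -c "
from h import *
shelf();state()"
```

```text
position: [0.6273, 0.0279, 0.0779]
force: [-0.5, 5.5, 11.4]
shelf 0.08375 +- 0.00019 blade 0.05259 0.00014
t 21.9 pos [0.6273 0.0279 0.0779] yaw_y -8.46 tilt [0.0024 0.0021] F [-0.08  5.58 11.66] w 0.38 j [-0.05  0.32  1.38  0.    1.43  0.1 ]
```

```bash
python3 -m handwheel '[[[-1,0,0,-0.8,0,0,0],[-1,0,0,-1.6,0,0,0],[-1,0,0,-2.4,0,0,0],[-1,0,0,-2.4,0,0,0]]]'| grep -E 'pos|force';python3 -m handwheel '[[[-0.1,0,0,-2,0,0,0],[0.1,0,0,-2,0,0,0],[0.4,0,0,-2,0,0,0],[1,0,0,-2,0,0,0],[1,0,0,-2,0,0,0],[1,0,0,-2,0,0,0],[1,0,0,-2,0,0,0],[1,0,0,-2,0,0,0]]]'
```

```text
position: [0.6272, 0.0282, 0.0781]
force: [2.9, 6.6, 5.7]
clock: 23.1
position: [0.6224, 0.0276, 0.0752]
ee_rot: [0.757, 0.653, -0.004, -0.005]
force: [1.2, -0.2, -0.4]
gripper_width: 0.989
```

Open and free, with force near 0. Retreat straight up.

```bash
python3 -m handwheel '[[[1,0,4,-10,0,0,0],[1,0,4,-30,0,0,0],[1,0,4,-60,0,0,0],[1,0,4,-95,0,0,0],[1,0,4,-130,0,0,0],[1,0,4,-160,0,0,0],[1,0,4,-180,0,0,0],[1,0,4,-180,0,0,0]]]'; python3 -m handwheel '[[[1,-30,-20,0,0,0,0],[1,-70,-50,0,0,0,0],[1,-110,-90,0,0,0,0],[1,-150,-130,0,0,0,0],[1,-190,-160,0,0,0,0],[1,-200,-180,0,0,0,0],[1,-200,-180,0,0,0,0],[1,-200,-180,0,0,0,0]]]'; python3 - <<'E'
from h import *
shelf()
d=np.array([.1461,.9893]); B=np.array([.640,.131]); n=np.array([d[1],-d[0]])
for k in("top","scene"):
    c=cap(k); P=cloud(c); im=c["img"].astype(int); np.savez(k+"F.npz",P=P,img=c["img"])
    a=(P[...,:2]-B)@d; l=(P[...,:2]-B)@n; z=P[...,2]; r,g,b=im[...,0],im[...,1],im[...,2]
    case=(im.max(2)<65)&(abs(l)<.03)&(z>.085)&(z<.12)&(a<-.03)&(a>-.2)
    if case.sum()>9: print(k,"case",cv2.minAreaRect(P[case][:,:2].astype(np.float32)),"along",np.percentile(a[case],[1,99]).round(4),"top z",np.percentile(z[case],[50,95]).round(4))
    cl=(abs(r-b)<25)&(r>85)&(abs(l)<.03)&(z>.06)&(z<.09)&(a<-.13)&(a>-.2)
    hk=(abs(r-b)<25)&(r>90)&(abs(l)<.012)&(a>-.006)&(a<.012)&(z>.02)&(z<.07)
    for nm,m in(("cleat",cl),("hook",hk)):
        if m.sum()>3: print(k,nm,m.sum(),np.percentile(a[m],[3,50,97]).round(4))
    if k=="scene": save(c,"sF.png",(250,140,410,290),4)
E
```

```text
clock: 23.9
position: [0.6304, 0.0267, 0.2608]
ee_rot: [0.757, 0.653, -0.001, -0.001]
force: [-0.4, -0.3, 0.7]
gripper_width: 1.001
clock: 24.7
position: [0.4209, -0.1448, 0.2569]
ee_rot: [0.758, 0.653, -0.004, -0.005]
force: [0.7, 0.6, -0.8]
gripper_width: 1.002
shelf 0.0833 +- 0.00011 blade 0.05117 6e-05
top case ((0.6260465979576111, 0.02631077915430069), (0.09162674844264984, 0.03746533766388893), 80.1454849243164) along [-0.1495 -0.0665] top z [0.1057 0.1102]
top cleat 40 [-0.1616 -0.1588 -0.1558]
top hook 25 [-0.005  -0.0004  0.0035]
scene case ((0.6280874609947205, 0.02843201905488968), (0.09943293035030365, 0.034496866166591644), 80.20271301269531) along [-0.1451 -0.0703] top z [0.1065 0.1096]
scene cleat 94 [-0.1593 -0.1556 -0.1529]
scene hook 55 [-0.0049  0.0012  0.004 ]
```

View pics/sF.png

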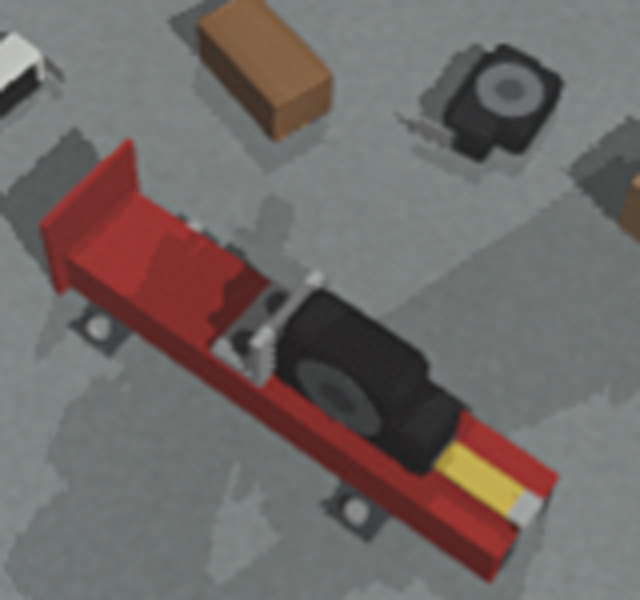

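sF shows the case against the cleat, the foot down, the yellow blade stretched, and the hook over the open end at (525,505). One more check on the two gaps, angle and lean, and the brake depth.

```bash
python3 - <<'E'
from h import *
d=np.array([.1461,.9893]); B=np.array([.640,.131]); n=np.array([d[1],-d[0]])
for k in("scene","top"):
    D=np.load(k+"F.npz"); P=D["P"]; im=D["img"].astype(int)
    a=(P[...,:2]-B)@d; l=(P[...,:2]-B)@n; z=P[...,2]; r,g,b=im[...,0],im[...,1],im[...,2]
    dk=(im.max(2)<70)&(abs(l)<.02)&(a>-.17)&(a<-.03)&(z>.048)&(z<.118)
    for lo,hi in((.05,.065),(.065,.08),(.08,.095),(.095,.105)):
        m=dk&(z>lo)&(z<hi)
        if m.sum()>5: print(k,lo,m.sum(),"along",np.percentile(a[m],[1,99]).round(4),"lat",np.percentile(l[m],[2,98]).round(4))
    y=((r>1.6*b)&(g>.65*r)&(abs(l)<.02)&(a>-.07)&(a<.01))
    q=P[y]; v=np.polyfit(a[y],l[y],1); w=np.polyfit(a[y],z[y],1); print(k,"blade angle deg",np.degrees(v[0]).round(2),"pitch",np.degrees(w[0]).round(2),"along",np.percentile(a[y],[1,99]).round(4))
    t=dk&(a>-.13)&(a<-.085)&(z>.1)&(abs(l)<.013)
    if t.sum()>8: w=np.polyfit(l[t],z[t],1); print(k,"top lean deg",np.degrees(w[0]).round(2),"z med",np.median(z[t]).round(4))
    red=(r>2*g)&(abs(l)<.028)&(a>-.06); print(k,"beam end along",np.percentile(a[red&(z>.036)],[98,99.5]).round(4))
for k in("scene","top"):
    D=np.load(k+"1.npz");P=D["P"];im=D["img"]; e=np.array([np.cos(1.124),np.sin(1.124)]);nn=np.array([e[1],-e[0]])
    u=(P[...,:2]-[.4345,-.1435])@e; l=(P[...,:2]-[.4345,-.1435])@nn; z=P[...,2]
    t=(im.max(2)<70)&(u>-.03)&(u<.015)&(z>.1)&(abs(l)<.013); print(k,"initial top z med",np.median(z[t]).round(4))
state()
E
```

```text
scene 0.05 120 along [-0.1489 -0.051 ] lat [0.0145 0.0197]
scene 0.065 161 along [-0.1531 -0.0505] lat [-0.0048  0.0198]
scene 0.08 276 along [-0.1493 -0.0521] lat [-0.0125  0.0198]
scene 0.095 156 along [-0.1456 -0.0719] lat [-0.0133  0.0194]
scene blade angle deg 1.38 pitch -1.63 along [-0.0506 -0.0067]
scene top lean deg 0.0 z med 0.1079
scene beam end along [0.0008 0.0016]
top 0.05 33 along [-0.1617 -0.061 ] lat [-0.0169  0.0065]
top 0.065 69 along [-0.1532 -0.0561] lat [-0.017   0.0186]
top 0.08 110 along [-0.1518 -0.0556] lat [-0.0171  0.0165]
top 0.095 164 along [-0.1497 -0.0756] lat [-0.0166  0.0192]
top blade angle deg 2.13 pitch -17.61 along [-0.0566 -0.005 ]
top top lean deg 0.72 z med 0.1072
top beam end along [-0.0006  0.0001]
scene initial top z med 0.1123
top initial top z med 0.1113
t 25.05 pos [ 0.4218 -0.1443  0.2572] yaw_y -8.33 tilt [-0.0128  0.0018] F [-0.18  1.02 -0.53] w 0.997 j [-0.45 -0.14  1.53 -0.    1.77 -0.31]
```

Everything agrees: top of case down 4.1–4.4 mm, back at the cleat face (-153 mm), angle about 1.5–2°, lean under 1°. Handing in.

```bash
python3 -c "
from workcell import close_job
print(close_job())"
```

```text
the job is handed in; nothing more can be done
None
```

The job is handed in at about 25 s of the 67 s allowed. The tape is stretched from the beam's open end to the cleat, with the brake set and the gripper clear of it. No verdict was given, so this rests on my own checks.

**What I did:** I gripped the larger black tape at 40 N, lowered its hook past the open end and drew the case back about 62 mm, with the blade pulling about 4.3 N. I stopped when the case met the cleat. I then pressed the case down with at most about 28 N, unloaded, opened the gripper and backed off.

**Last checks, after release:**

| Check | Measured | Limit |
|---|---|---|
| Brake foot in (drop of the case top) | 4.1–4.4 mm | more than 3 mm |
| Back of case to cleat | touching, within about 1–2 mm of camera accuracy | 4 mm |
| Hook at the open end | over the end, within the few mm the camera resolves | 4 mm |
| Angle to the beam | about 1.4–2.1° | 4.5° |
| Sideways lean | 0–0.7° | 3.5° |
| Force on the robot | about 1 N, which is sensor noise | must touch nothing |

**Where checks disagreed:**
- **Brake depth:** during the press the camera showed only 2.6–3.2 mm of drop, while the arm's height showed 4.0–4.5 mm. I pressed until the height stopped changing, and the figures after release match the deeper one.
- **Blade pitch:** the top-camera fit gave -18°, which I discarded as noise on a few pixels; the scene camera gave -1.6°.

The carton, bolt and washer were not touched as far as I know; I did not measure their positions again.

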